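# Drive a jammed stage-leg foot plug out of its tube

## Task

A foot plug is jammed in the leg tube held in the tilted blue fixture. Pull the red-knobbed keeper bolt all the way out, take the yellow-handled drift from its plywood rack, and with it push the plug out from behind, through the hole in the yellow plate, so that it slides down into the tray. Then stand the drift back in the rack hole and put the plug in the green bin with the other plugs; leave the bolt out and do not shift the other things on the bench.

Things in the scene. Friction and masses are not known exactly. Their poses are not given: they have to be found in the camera images.
- fixture: Fixed bench fixture, base 250 x 130 x 6 mm. Blue cheeks (y within 27 mm, x -45 to 5 mm, up to 124 mm high) hold a square aluminium tube, 38 mm outside, 30 mm inside, 65 mm long; its axis leans 40 degrees from vertical, running down and out along (0.643, 0, -0.766) in the fixture frame. Origin: on the bench below the tube's mouth; z up. A white chute leads from the mouth to the tray.
- access_hole (a point): Centre of the 23 mm hole, on the tube's axis, at the outer face of the yellow 6 mm plate that closes the tube's upper end: at (-46, 0, 159) mm in the fixture frame, 71 mm from the mouth along the axis. Axes as the fixture's.
- tube_mouth (a point): Centre of the tube's open lower end, at (0, 0, 105) mm in the fixture frame. Axes as the fixture's.
- keeper (a joint): How far the keeper bolt is pulled out, in m: 0 to 0.006 at the start, when its 10 mm bar crosses just in front of the plug's foot and blocks it; 0.045 at its stop, fully out; the foot is clear from 0.032. It slides level along the fixture's -y, friction about 1.5 N, and stays where it is left.
- keeper_knob (a point): Grip point on the keeper: the axis of its upright red round knob, 16 mm diameter, which reaches from 20 mm below this point to 16 mm above it. Moves with the bolt. With the bolt in (joint 0) it lies 62 mm to the -y side of the tube's axis, 156 mm above the bench. Axes as the fixture's.
- plug: Foot plug, 100 g, 52 mm long: rubber foot 38 mm diameter, 10 mm thick; aluminium shank 27 x 27 x 42 mm. Origin: centre of the foot's outer face; z along the shank, x, y along its flats. At first the shank is fully in the tube, its inner end 29 mm past the access hole's outer face, stuck by friction (5 to 15 N). Once pushed out it slides down the chute and lies, or may stand, in the tray.
- drift: Drift, 160 g: steel rod 12 mm diameter, 110 mm long, with a square yellow handle 22 x 22 x 52 mm on top. Origin: the rod's tip; z towards the handle (handle from z = 110 to 162 mm); x and y along its flats. Stands upright in the rack, the handle's shoulder resting on the rack's top board.
- rack: Plywood drift rack, fixed: foot 90 x 90 mm, two side boards, top board 70 x 70 mm whose upper face is 118 mm above the bench. Origin on the bench below the hole. It stands left or right of the fixture.
- rack_hole (a point): Centre of the 18 mm through hole in the rack's top board, on the upper face (118 mm above the bench). The drift hangs here with its tip 8 mm above the bench.
- green_bin: Green open bin, fixed, 150 (x) x 180 (y) x 50 mm high, walls 4 mm, floor 4 mm. Origin: centre of its underside. Two plugs of stock stand in its -y part (y about -57 mm); the rest is empty. It stands left or right of the fixture.
- tape: Bystander: black tape roll, 100 mm diameter, 48 mm high. Origin: underside centre.
- wrench: Bystander: steel wrench about 180 mm long lying on the bench. Origin on the bench, near its middle.
- spray: Bystander: bottle with red cap, 56 mm diameter, 170 mm high. Origin: underside centre.
- radio: Bystander: black hand radio standing upright, 35 x 58 x 100 mm with a 70 mm aerial. Origin: underside centre.
- tray_mid (a point): Middle of the slick white tray floor, 8.5 mm above the bench, at (120, 0, 8.5) mm in the fixture frame. Flat floor: x from 71 to 166 mm, y from -59 to 59 mm in that frame; side lips up to 14 mm, end lip (+x) up to 30 mm above the bench. Axes as the fixture's.
There are look-alikes about, which are no part of the job. Several things have the shape of the drift; the one meant has the colours described above.

How it is judged (in metres and radians):
On the way, in this order (a step that is already met when the one before it is completed fails the run):
1. the keeper bolt is pulled out, at least 38 mm (value of joint keeper above 0.038 m), for 0.1 s.
2. the drift is lifted out of its rack (its tip above the rack's top board) (height (world z) of drift above 0.118 m), for 0.1 s.
3. the drift pushes the plug along the tube (contact force between drift and plug above 1 N and distance of plug from where it was at the start of the episode between 0.008 and 0.045 m), for 0.05 s.
4. the plug is out of the tube and down in the tray (x of plug in the frame of fixture above 0.06 m and z of plug in the frame of fixture below 0.06 m), for 0.1 s.
At the end, for the whole second after the job is handed in: Keeper still out at least 36 mm; drift in the rack hole, tip within 10 mm of its axis and under 14 mm above the bench, within 0.1 rad of upright; plug in the green bin (centre of its foot's outer face inside the walls, under 45 mm above the bin's underside); both released and at rest (value of joint keeper above 0.036 m and horizontal distance between drift and rack_hole below 0.01 m and height (world z) of drift below 0.014 m and angle between drift's own z axis and vertical below 0.1 rad and x of plug in the frame of green_bin between -0.071 and 0.071 m and y of plug in the frame of green_bin between -0.086 and 0.086 m and z of plug in the frame of green_bin between 0 and 0.045 m and linear speed of each of plug, drift below 0.02 m/s); the robot touches nothing.
It fails at once if the tape roll, wrench, bottle or radio is shifted by more than 30 mm (distance of any of tape, wrench, spray, radio from where it was at the start of the episode above 0.03 m).
It also fails if it takes over 72 s, if anything falls off the work surface, if the arm or the gripper's body presses on something with over 40 N, if the wrist force passes 120 N, or if a joint passes its speed limit or range.

## Robot

A 6-joint arm with a two-finger parallel gripper is mounted at the origin on the work surface. World frame = base frame: x ahead of the robot, y to its left, z up, the work surface at z = 0. Lengths are in mm, angles in degrees, forces in N, time in s.
With the tool pointing down it reaches from about 300 to 850 mm from the base axis. Payload 4.2 kg.
Tool frame: the origin (TCP) lies at the very end of the fingers, on their centre line; the grasp point (between the pads) lies 19 mm behind it; z points along the fingers, y is the direction in which the jaws open and shut (so a half turn about z gives the same grasp; the last joint's range is limited). The gripper opens to 91 mm and grips with 3 to 60 N. Pads are 32 mm wide; open, the fingers measure 118 mm over their backs; the gripper's body (76 mm by 178 mm) begins 60 mm behind the grasp point.
Start: joints at [74.485, 18.312, 89.639, -0, 72.044, -1.146], TCP at [142.704, 557.027, 213.976] pointing down, gripper open.
Joint ranges: [-177.97, 177.97], [-48.28, 115.42], [12.27, 149.76], [-77.06, 257.06], [2.81, 150.46], [-146.56, 146.56]. Speed limits (degrees/s): [147.25, 147.25, 180, 180, 180, 180].

## Interface

Orientations are given as [roll, pitch, yaw] about the fixed x, y, z axes, in that order (R = Rz(yaw) Ry(pitch) Rx(roll)).
In Python, from workcell import monitor, eyes, job gives the robot as it stands.
- The arm moves only by the tool move_arm, never from a script. Its argument "increments" is a list that holds one entry, the list of rows, each a list of 7 numbers: the opening, from 0 (shut) to 1 (fully open), then the shift along the tool's x, y, z in cm, then the turn, a rotation vector about the tool's x, y, z in rad. In form: [[[jaw, x, y, z, ax, ay, az], ...]]. A call has 1 to 12 rows; each row shifts and turns the pose as measured when the row begins, along the tool's axes as they then stand; what a row does not reach is not made up. A row lasts 1/8 s, in which the tool goes at most 62.5 mm and 10.7 degrees, less where a joint would pass 70% of its speed; a pose out of reach is approached as far as the arm can. A call is refused whole if a number of a shift passes 6.25 or a number of a turn 0.188, either way. A call with a gripper value outside its range is refused whole. The fingers move at their own pace and stop on an object; "force" is the grip in N (left out, the last holds). Time passes only in rows, so rows that do not move let the fingers close. It gives the time, the measured TCP pose, the force and the opening at its end, in the units of the state.
- monitor.state(): the state, without advancing time (a new reading comes with each control period).
- eyes.grab_frame(name): name is "scene" or "side" or "wrist"; returns a dict with "color" (480x640x3 uint8, red, green, blue), "z_map" (480x640 float32, mm along the optical axis (not along the pixel's ray), 0 where there is no reading), "camera_matrix" (3x3 intrinsics, pixels), "dist_coeffs" ([k1, k2, p1, p2, k3] as OpenCV has them; the pictures are not rectified), "rvec" (rotation vector, rad) and "tvec" (3), from world to camera coordinates, as OpenCV has them. Camera axes: x right, y down, z forward; pixel columns grow to the right and rows downward; lengths in mm; the calibration is good to about 2 mm. A picture is of the moment at which its call begins.
- job.job_done(): hands the job in, once; it reports no verdict.
The state is a dict: "time_s": time; "qpos": joint angles; "qvel": joint speeds; "effort": joint torques, N m; "ee_pos": TCP position; "ee_rot": TCP orientation; "force": force on the tool from outside, world axes, zero at the start; "torque": the same for the moment, N m; "gripper_width": finger opening in mm.
Only numpy, scipy, OpenCV 4.12 (cv2) and the standard library are available. Lean on these libraries where they do the work, as an engineer would, in place of code of your own. Each camera call takes 0.05 s, during which the arm holds its last target. There are 200 camera calls.

## Working session

There is one attempt and no reset: what is moved stays moved. The work goes in short steps, Python scripts to look and compute and a tool call to move; the robot and the scene stay as the last step left them, time stands still between calls to the robot, and variables do not carry over. Pictures are saved under pics/ and viewed, about 8 in all and at most 12, crops included, and the job is handed in when it is done.

Besides the shell and the picture viewer there is one more tool, called after "Call:" as name([rows], argument=value, ...), one row to a line, values as JSON. move_arm: Moves the arm, as the interface text tells. Its arguments: {"type":"object","properties":{"increments":{"type":"array"},"force":{"type":"number"}},"required":["increments"]}

```bash
mkdir -p pics; ls
cat > h.py <<'E'
import numpy as np, cv2, pickle
from workcell import monitor, eyes, job
from scipy.spatial.transform import Rotation as R
def grab(n,save=None):
    f=eyes.grab_frame(n); pickle.dump(f,open(f'pics/{n}.pkl','wb'))
    if save: cv2.imwrite(f'pics/{save}.png',f['color'][:,:,::-1])
    return f
def load(n): return pickle.load(open(f'pics/{n}.pkl','rb'))
def cloud(f):
    K=f['camera_matrix'];h,w=f['z_map'].shape
    u,v=np.meshgrid(np.arange(w),np.arange(h))
    p=cv2.undistortPoints(np.stack([u,v],-1).reshape(-1,1,2).astype(float),K,np.array(f['dist_coeffs'])).reshape(h,w,2)
    z=f['z_map'][...,None].astype(float)
    c=np.concatenate([p*z,z],-1)
    M=cv2.Rodrigues(np.array(f['rvec'],float))[0]
    W=(c-np.array(f['tvec']).reshape(3))@M
    W[f['z_map']==0]=np.nan
    return W
E
python3 - <<'E'
from h import *
a=grab('scene');b=grab('side')
cv2.imwrite('pics/a1.png',a['color'][:,:,::-1]);cv2.imwrite('pics/b1.png',b['color'][:,:,::-1])
for f in(a,b):
    M=cv2.Rodrigues(np.array(f['rvec'],float))[0];print(-M.T@np.array(f['tvec']).reshape(3),M[2])
print(monitor.state())
E
```

```text
pics
[1561.61192865  549.48421144  894.64650372] [-0.74202189 -0.36669411 -0.56119421]
[ 285.49249682 -931.93324409 1020.42465258] [ 0.2239431   0.70299827 -0.67501328]
{'time_s': 0.1, 'qpos': array([ 7.44831362e+01,  1.83462047e+01,  8.96995260e+01, -1.70873151e-03,
        7.20438526e+01, -1.14716780e+00]), 'qvel': array([-0.01065925, -0.09206547, -0.28302591,  0.0659959 ,  0.03924098,
        0.09722384]), 'effort': array([ 2.82935534e-04, -4.13330841e+01, -2.32509220e+01,  7.28898821e-02,
        4.22043179e-02, -2.91177139e-05]), 'ee_pos': array([142.60104003, 556.56718457, 213.22138867]), 'ee_rot': array([-1.79910402e+02, -1.69152218e-04,  1.65630832e+02]), 'force': array([ 0.29308455, -0.00041115, -0.35672322]), 'torque': array([ 0.04483018, -0.0125158 , -0.00960002]), 'gripper_width': 90.96400887689735}
```

View pics/a1.png

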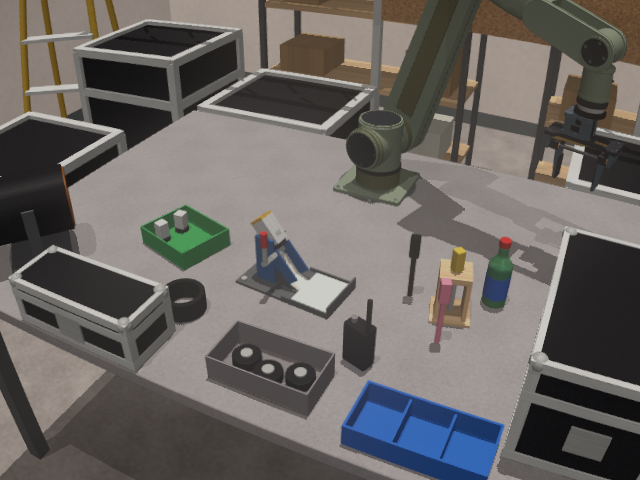

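View pics/b1.png

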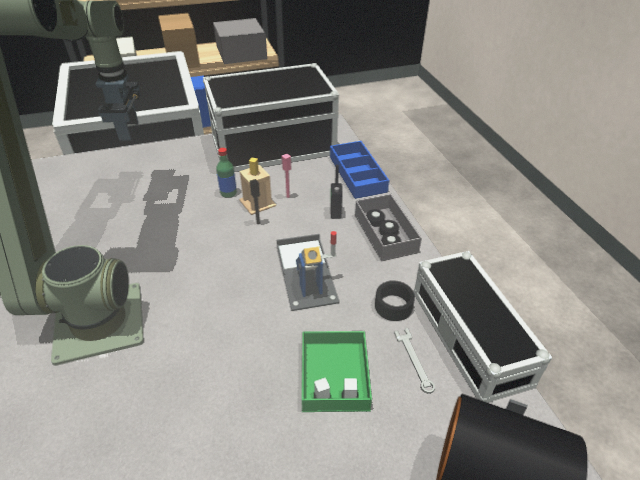

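Candidates for the drift: yellow-handled in the rack (scene 459,262), black one (415,265), pink one (443,300). The description says yellow, in the plywood rack. The fixture's knob is red at scene (264,240) / side (333,237); the bottle's red cap (505,243) is not it.

Run:
```python
from h import *
for n,boxes in (('scene',dict(yel=(445,240,475,275),plate=(245,205,290,240),knob=(255,228,272,255),rack=(425,255,480,330),tray=(280,265,345,310),bin=(135,200,235,270))),
 ('side',dict(yel=(245,152,262,180),plate=(295,245,325,270),knob=(326,230,342,250),rack=(236,165,278,215),tray=(276,236,330,270),bin=(295,325,375,415)))):
    f=load(n);W=cloud(f);H=cv2.cvtColor(f['color'],cv2.COLOR_RGB2HSV).astype(int)
    h,s,v=H[...,0],H[...,1],H[...,2]
    m=dict(yel=(abs(h-23)<6)&(s>170),plate=(abs(h-22)<7)&(s>150),knob=((h<8)|(h>172))&(s>140),rack=(abs(h-17)<8)&(s>40)&(s<150)&(abs(W[...,2]-118)<5),tray=(s<40)&(v>170)&(W[...,2]<14)&(W[...,2]>4),bin=(abs(h-65)<15)&(s>100)&(abs(W[...,2]-50)<5))
    for k,(a,b,c,d) in boxes.items():
        q=np.zeros(h.shape,bool);q[b:d,a:c]=1
        P=W[q&m[k]];P=P[~np.isnan(P[:,0])]
        if len(P)<4: print(n,k,len(P));continue
        r=cv2.minAreaRect(P[:,:2].astype(np.float32))
        print(n,k,len(P),'med',np.median(P,0).round(1),'p2',np.percentile(P,3,0).round(),'p98',np.percentile(P,97,0).round(),'rect',[np.round(x,1) for x in r])
        if k=='yel':
            t=P[P[:,2]>np.percentile(P[:,2],98)-4];r=cv2.minAreaRect(t[:,:2].astype(np.float32));print('  top',len(t),t.mean(0).round(1),[np.round(x,1) for x in r])
        if k=='plate':
            c=P.mean(0);u,S,V=np.linalg.svd(P-c);print('  normal',V[2].round(3),S.round(1),c.round(1))
a=load('side')['color'][140:270,230:350,::-1];b=load('scene')['color'][195:320,235:360,::-1];c=load('scene')['color'][225:345,395:515,::-1]
cv2.imwrite('pics/c1.png',np.hstack([cv2.resize(x,(400,400),interpolation=cv2.INTER_CUBIC) for x in(b,c)]))
```

```text
scene yel 0
scene plate 14 med [547.8 -68.1 170. ] p2 [529. -71. 167.] p98 [556. -65. 172.] rect [array([542.6, -67. ]), array([ 6.4, 28.9]), np.float64(86.7)]
  normal [ 0.138  0.655 -0.743] [34.8  7.7  3.9] [545.4 -67.9 170.2]
scene knob 24 med [614.2 -31.7 171.8] p2 [607. -37. 168.] p98 [620. -26. 174.] rect [array([614. , -30.1]), array([10.7, 14.7]), np.float64(67.8)]
scene rack 551 med [496.8 368.9 118.6] p2 [453. 327. 115.] p98 [522. 398. 122.] rect [array([486.4, 362.6]), array([78.8, 71.2]), np.float64(14.4)]
scene tray 1154 med [555.5  71.7   9.7] p2 [501.  28.   6.] p98 [607. 112.  13.] rect [array([552.6,  66.2]), array([100.2, 117.6]), np.float64(87.1)]
scene bin 249 med [ 562.6 -285.7   49.8] p2 [ 433. -426.   46.] p98 [ 612. -224.   54.] rect [array([ 521., -326.]), array([186.3, 152.5]), np.float64(73.7)]
side yel 0
side plate 0
side knob 13 med [612.6 -36.4 171.2] p2 [606. -39. 168.] p98 [616. -28. 175.] rect [array([611.1, -34.5]), array([ 9.8, 11.1]), np.float64(26.3)]
side rack 176 med [500.8 350.8 117.6] p2 [452. 326. 114.] p98 [525. 393. 121.] rect [array([494.3, 325. ]), array([ 73.5, 149.2]), np.float64(13.4)]
side tray 555 med [530.3  97.1   8.8] p2 [497.  36.   5.] p98 [615. 128.  13.] rect [array([561.6,  87.9]), array([138.8, 157.6]), np.float64(71.8)]
side bin 287 med [ 532.8 -368.7   49.7] p2 [ 428. -430.   46.] p98 [ 607. -241.   53.] rect [array([ 519.8, -327.7]), array([180.6, 147.7]), np.float64(73.1)]
```

View pics/c1.png

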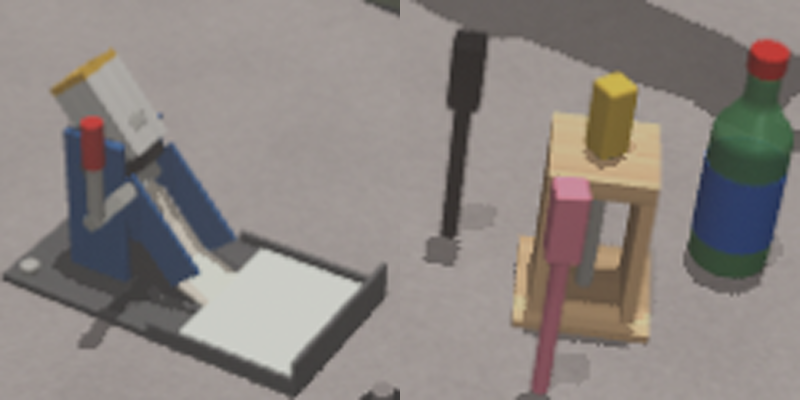

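The crop confirms the picks: the yellow-handled drift hangs in the plywood rack, with the pink one in front and the black one to its left. The red knob is upright beside the tube. I'm moving over the rack for a close look with the wrist camera.

Call:
move_arm([
  [[1,-5.4,-1.4,-1.9,0,0,-0.02],[1,-5.4,-1.4,-1.9,0,0,-0.02],[1,-5.4,-1.4,-1.9,0,0,-0.02],[1,-5.4,-1.4,-1.9,0,0,-0.02],[1,-5.4,-1.4,-1.9,0,0,-0.02],[1,-5.4,-1.4,-1.9,0,0,-0.02],[1,-5.4,-1.4,-1.9,0,0,-0.02],[1,0,0,0,0,0,0]],
], force=40)

```text
time_s: 1.1
ee_pos: [505.2, 384.8, 345.0]
ee_rot: [-179.5, -0.2, 174.1]
force: [-0.0, 0.3, -0.2]
gripper_width: 91.5
```

Run:
```python
from h import *
f=grab('wrist','w1')
M=cv2.Rodrigues(np.array(f['rvec'],float))[0];print(-M.T@np.array(f['tvec']).reshape(3),M)
```

```text
[431.83425218 394.1448017  516.6529594 ] [[ 0.10245279  0.99470258 -0.00837915]
 [ 0.96002914 -0.09666874  0.26267699]
 [ 0.26047547 -0.03495622 -0.96484744]]
```

View pics/w1.png

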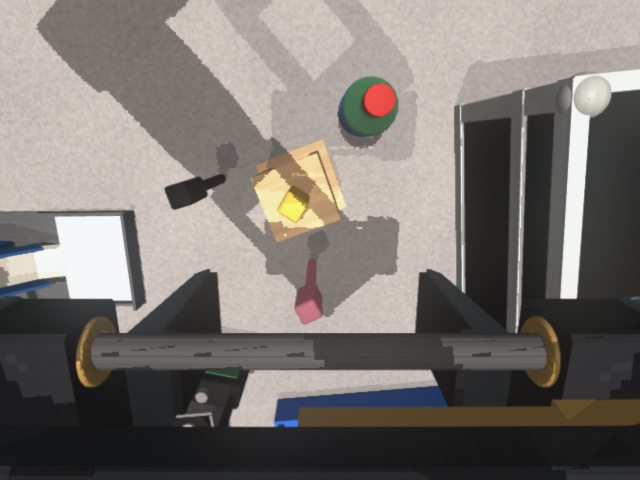

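The wrist view shows the rack top at (298,190) with the yellow handle at (292,204). The pink drift is at (308,300), the black one at (195,190), the bottle at (370,105) and the white tray at (95,258).

Run:
```python
from h import *
f=load('wrist');W=cloud(f);H=cv2.cvtColor(f['color'],cv2.COLOR_RGB2HSV).astype(int)
def rep(n,box,m):
    a,b,c,d=box;q=np.zeros(m.shape,bool);q[b:d,a:c]=1
    P=W[q&m];print(n,len(P),P.mean(0).round(1),[np.round(x,1) for x in cv2.minAreaRect(P[:,:2].astype(np.float32))])
z=W[...,2]
print(H[204,292],z[204,292],z[180,310])
rep('handle',(260,180,320,235),(z>160)&(z<180))
rep('board',(230,130,360,250),(z>110)&(z<125))
rep('pink',(285,270,330,330),(z>90))
print('pink z',np.nanmax(z[270:325,285:330]),'black',np.nanmax(z[170:215,150:230]))
rep('pinktop',(285,270,330,330),z>np.nanmax(z[270:325,285:330])-8)
rep('blacktop',(150,170,230,215),z>np.nanmax(z[170:215,150:230])-8)
rep('tray',(50,212,135,305),(H[...,1]<40)&(H[...,2]>190)&(z<14)&(z>4))
```

```text
[ 30 138 246] 171.08086959188543 120.28444974915001
handle 624 [486.5 362.9 169.9] [array([487.3, 362.4]), array([21.9, 22.1]), np.float64(51.7)]
board 4118 [485.3 363.1 118.6] [array([480.4, 384.9]), array([ 73.3, 120. ]), np.float64(17.0)]
pink 905 [587.  365.4 149.8] [array([591.6, 364.9]), array([22.8, 22.5]), np.float64(21.4)]
pink z 164.89143958964667 black 164.68130230742264
pinktop 491 [590.1 364.9 162.1] [array([591.6, 364.7]), array([22.8, 22.2]), np.float64(22.3)]
blacktop 610 [467.4 263.  162. ] [array([467.8, 261.9]), array([22.1, 22.3]), np.float64(10.5)]
tray 5514 [553.6  72.8   9.3] [array([555.6,  68.6]), array([ 99.4, 118.6]), np.float64(84.3)]
```

Call:
move_arm([
  [[0.6,-1.1,-5.6,0,0,0,0],[0.6,-1.1,-5.6,0,0,0,0],[0.6,-1.1,-5.6,0,0,0,0],[0.6,-1.1,-5.6,0,0,0,0],[0.6,-1.1,-5.6,0,0,0,0],[0.6,-1.1,-5.6,0,0,0,0],[0.6,-1.1,-5.6,0,0,0,0],[0.6,-1.1,-5.6,0,0,0,0],[0.6,0,0,0,0,0,0]],
])

```text
time_s: 2.28
ee_pos: [538.4, -70.7, 339.5]
ee_rot: [-179.5, -1.3, 175.2]
force: [-0.5, 1.0, 0.0]
gripper_width: 54.9
```

Run:
```python
from h import *
f=grab('wrist','w2')
W=cloud(f);H=cv2.cvtColor(f['color'],cv2.COLOR_RGB2HSV).astype(int);h,s,v=H[...,0],H[...,1],H[...,2];z=W[...,2]
def rep(n,m):
    P=W[m];print(n,len(P),P.mean(0).round(1),[np.round(x,1) for x in cv2.minAreaRect(P[:,:2].astype(np.float32))]);return P
rep('tray',(s<40)&(v>190)&(z<14)&(z>4))
k=rep('knob',((h<8)|(h>172))&(s>140)&(z>110)&(z<185))
P=rep('plate',(abs(h-22)<9)&(s>110)&(z>130)&(z<190))
c=np.median(P,0);u,S,V=np.linalg.svd(P-c,full_matrices=False);print(V[2],S,c,P.min(0),P.max(0))
```

```text
tray 7225 [554.2  77.2   9.3] [array([503.1, -23.1]), array([397.9, 143.1]), np.float64(62.7)]
knob 254 [610.6 -32.2 168.8] [array([612. , -31.9]), array([14.6, 13.7]), np.float64(35.0)]
plate 1190 [541.4 -79.9 161.3] [array([541.9, -80.5]), array([32.5, 38.4]), np.float64(84.2)]
[ 0.06000241  0.62455146 -0.77867528] [453.77042179 416.77444907  61.79514981] [541.4122797  -79.1735298  162.65709897] [521.45127679 -97.75199903 140.64096456] [562.2895474  -62.86838863 173.77225459]
```

View pics/w2.png

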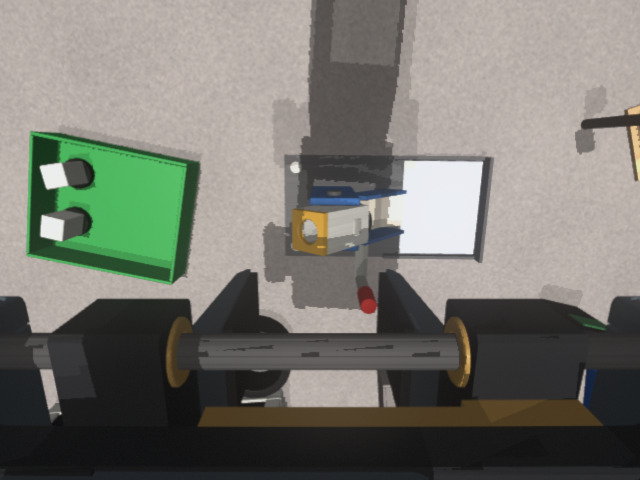

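The wrist view shows the orange plate with its hole at (311,231), the knob at (367,300), the tray at (443,208) and the green bin at (110,208) with two stock plugs on its left side.

Run:
```python
from h import *
f=load('wrist');W=cloud(f);H=cv2.cvtColor(f['color'],cv2.COLOR_RGB2HSV).astype(int);h,s,v=H[...,0],H[...,1],H[...,2];z=W[...,2]
q=np.zeros(z.shape,bool);q[160:260,400:490]=1
P=W[q&(s<40)&(v>190)&(z<14)];r=cv2.minAreaRect(P[:,:2].astype(np.float32));print('tray',[np.round(x,1) for x in r],P[:,:2].max(0))
m=((abs(h-22)<9)&(s>110)&(z>130)&(z<190)).astype(np.uint8)
cs,hi=cv2.findContours(m,cv2.RETR_CCOMP,cv2.CHAIN_APPROX_NONE)
for c,k in zip(cs,hi[0]):
    if k[3]>=0 and cv2.contourArea(c)>30:
        e=cv2.fitEllipse(c);print(e)
        p=cv2.undistortPoints(np.array([[e[0]]]),f['camera_matrix'],np.array(f['dist_coeffs'])).ravel()
        M=cv2.Rodrigues(np.array(f['rvec'],float))[0];C=-M.T@np.array(f['tvec']).reshape(3);d=M.T@np.r_[p,1]
        for yaw in (84.2,87):
            n=np.r_[.643*np.cos(np.radians(yaw)),.643*np.sin(np.radians(yaw)),-.766]
            # plane passes through points on rim (outer face): use contour-neighbour depth median
            rim=cv2.dilate(cv2.drawContours(np.zeros_like(m),[c],-1,1,-1),np.ones((9,9)))*m>0
            X=np.median(W[rim]@n);t=(X-C@n)/(d@n);print(yaw,'hole',(C+t*d).round(1))
```

```text
tray [array([563. ,  90.3]), array([124.5, 128.4]), np.float64(85.3)] [631.5302155  147.51360745]
((309.3937683105469, 230.9323272705078), (16.205324172973633, 25.190305709838867), 168.181396484375)
84.2 hole [540.9 -79.9 162. ]
87 hole [540.9 -79.9 162. ]
```

```bash
cat >> h.py <<'E'
def need(p,Rt,sv=None):
    "shift (cm) and turn (rad) in present tool axes"
    s=monitor.state();Rc=R.from_euler('xyz',s['ee_rot'],degrees=True)
    d=Rc.inv().apply(np.array(p)-s['ee_pos'])/10; w=(Rc.inv()*Rt).as_rotvec()
    print('t',s['time_s'],'pos',np.round(s['ee_pos'],1),'rot',np.round(s['ee_rot'],1),'q',np.round(s['qpos'],0),'F',np.round(s['force'],1),'g',round(s['gripper_width'],1))
    print('shift',d.round(2),'turn',w.round(3))
def down(yaw): return R.from_euler('xyz',[180,0,yaw],degrees=True)
E
python3 - <<'E'
from h import *
need([612,-32,142],down(174.8))
E
```

```text
t 2.325 pos [538.3 -68.8 339.6] rot [-179.5   -1.3  175.3] q [ -8.  13.  79.  -1.  89. -93.] F [-1.1  0.7 -0. ] g 54.5
shift [-7.49  4.43 19.56] turn [-0.008 -0.023  0.009]
```

Go across first, then straight down.

Call:
move_arm([
  [[0.6,-3.8,2.2,1.5,-0.008,-0.023,0.009],[0.6,-3.7,2.2,2.0,0,0,0],[0.6,0,0,4,0,0,0],[0.6,0,0,3.5,0,0,0],[0.6,0,0,2,0,0,0],[0.6,0,0,0,0,0,0]],
])

```text
time_s: 3.08
ee_pos: [614.7, -14.0, 204.0]
ee_rot: [179.7, -0.2, 175.7]
force: [-0.4, 0.3, 0.1]
gripper_width: 54.5
```

Run:
```python
from h import *
need([612,-32,142],down(174.8))
```

```text
t 3.075 pos [614.7 -14.  204. ] rot [179.7  -0.2 175.7] q [ -3.  22.  85.   0.  73. -88.] F [-0.4  0.3  0.1] g 54.5
shift [ 0.11 -1.85  6.19] turn [ 0.006 -0.003  0.015]
```

Call:
move_arm([
  [[0.6,0.1,-1.8,0,0,0,0.015],[0.6,0,0,0,0,0,0],[0.6,0,0,1.5,0,0,0],[0.6,0,0,0,0,0,0]],
])

```text
time_s: 3.58
ee_pos: [613.0, -31.2, 191.3]
ee_rot: [179.6, 0.1, 174.9]
force: [-0.2, 0.1, -0.3]
gripper_width: 54.5
```

Run:
```python
from h import *
need([612,-32,142],down(174.8))
```

```text
t 3.575 pos [613.  -31.2 191.3] rot [1.796e+02 1.000e-01 1.749e+02] q [ -4.  23.  87.   0.  71. -89.] F [-0.2  0.1 -0.3] g 54.5
shift [ 0.1  -0.12  4.93] turn [0.006 0.002 0.001]
```

Down, then grip gently enough to let the bolt's friction rule.

Call:
move_arm([
  [[0.6,0,0,2.2,0,0,0],[0.6,0,0,1.8,0,0,0],[0.6,0,0,0.7,0,0,0],[0.6,0,0,0,0,0,0],[0.1,0,0,0,0,0,0],[0.1,0,0,0,0,0,0],[0.1,0,0,0,0,0,0],[0.1,0,0,0,0,0,0]],
], force=20)

```text
time_s: 4.58
ee_pos: [615.4, -31.3, 146.4]
ee_rot: [179.6, 0.5, 174.8]
force: [-0.5, -4.2, -1.2]
gripper_width: 17.2
```

Call:
move_arm([
  [[0.1,-0.6,0,0,0,0,0],[0.1,-0.8,0,0,0,0,0],[0.1,-0.8,0,0,0,0,0],[0.1,-0.8,0,0,0,0,0],[0.1,-0.8,0,0,0,0,0],[0.1,-0.4,0,0,0,0,0]],
])

```text
time_s: 5.32
ee_pos: [655.7, -36.0, 146.2]
ee_rot: [179.7, -0.1, 174.8]
force: [-13.7, -0.9, 7.7]
gripper_width: 15.2
```

Call:
move_arm([
  [[0.1,-0.4,0,0,0,0,0],[0.1,0,0,0,0,0,0],[0.5,0,0,0,0,0,0],[0.5,0,0,0,0,0,0],[0.5,0,0,-3,0,0,0],[0.5,0,0,-4,0,0,0],[0.5,0,0,-5,0,0,0],[0.5,0,0,0,0,0,0]],
])

```text
time_s: 6.32
ee_pos: [660.5, -34.8, 269.2]
ee_rot: [179.5, -0.4, 174.9]
force: [0.3, -0.1, -0.4]
gripper_width: 45.6
```

Run:
```python
from h import *
for n in('scene','side'):
    f=grab(n);W=cloud(f);H=cv2.cvtColor(f['color'],cv2.COLOR_RGB2HSV).astype(int);h,s=H[...,0],H[...,1]
    m=((h<8)|(h>172))&(s>140)&(abs(W[...,0]-640)<60)&(abs(W[...,1]+35)<40)&(abs(W[...,2]-150)<40)
    print(n,m.sum(),W[m].mean(0) if m.any() else 0)
need([487.2,362.5,260],down(180-51.7+90-90))
```

```text
scene 78 [657.30010863 -33.63872355 159.80000433]
side 9 [649.08932039 -40.08209652 172.41874342]
t 6.425 pos [658.2 -34.7 264.3] rot [179.5  -1.  174.9] q [ -4.  25.  72.   1.  84. -89.] F [ 0.4 -0.3  0.6] g 45.4
shift [20.59 38.02  1.1 ] turn [ 0.001 -0.019  0.812]
```

The keeper is about 43 mm out (x 612 → 657). Next, the drift.

Call:
move_arm([
  [[0.5,2.5,4.6,-0.2,0,0,0],[0.5,2.5,4.6,0,0,0,0],[0.5,2.5,4.6,0,0,0,0],[0.5,2.5,4.6,0,0,0,0],[0.5,2.5,4.6,0,0,0,0],[0.5,2.5,4.6,0,0,0,0],[0.5,2.5,4.6,0,0,0,0],[0.5,0,0,0,0,0,0.15],[0.5,0,0,0,0,0,0.15],[0.5,0,0,0,0,0,0.15],[0.5,0,0,0,0,0,0.13],[0.5,0,0,0,0,0,0]],
])

```text
time_s: 7.92
ee_pos: [500.8, 311.9, 247.9]
ee_rot: [-178.1, -2.3, 140.6]
force: [-0.0, 0.2, 0.2]
gripper_width: 45.4
```

Run:
```python
from h import *
need([487.2,362.5,200],down(141.7))
```

```text
t 7.925 pos [500.8 311.9 247.9] rot [-178.1   -2.3  140.6] q [ 30.  20.  82.   2.  80. -21.] F [-0.   0.2  0.2] g 45.4
shift [4.07 3.21 4.85] turn [-0.033 -0.041 -0.019]
```

Call:
move_arm([
  [[0.5,2.0,1.6,0,-0.033,-0.041,-0.019],[0.5,2.0,1.6,1,0,0,0],[0.5,0,0,0,0,0,0]],
])

```text
time_s: 8.3
ee_pos: [488.7, 361.9, 234.3]
ee_rot: [-179.7, -0.0, 142.1]
force: [1.0, -0.4, -0.5]
gripper_width: 45.8
```

Run:
```python
from h import *
need([487.2,362.5,200],down(141.7))
```

```text
t 8.3 pos [488.7 361.9 234.3] rot [-179.7   -0.   142.1] q [ 35.  21.  83.  -0.  77. -17.] F [ 1.  -0.4 -0.5] g 45.8
shift [ 0.16 -0.03  3.43] turn [-0.005 -0.     0.007]
```

Call:
move_arm([
  [[0.5,0.1,0,2.5,0,0,0.005],[0.5,0,0,2.5,0,0,0],[0.5,0,0,2,0,0,0],[0.5,0,0,1,0,0,0],[0.5,0,0,0,0,0,0]],
])

```text
time_s: 8.93
ee_pos: [488.9, 358.8, 151.8]
ee_rot: [-179.6, 0.1, 142.1]
force: [0.5, 0.2, 0.2]
gripper_width: 45.9
```

Run:
```python
from h import *
need([487.2,362.5,134],down(141.7))
```

```text
t 8.925 pos [488.9 358.8 151.8] rot [-1.796e+02  1.000e-01  1.421e+02] q [ 35.  24.  90.  -0.  66. -17.] F [0.5 0.2 0.2] g 45.9
shift [0.36 0.2  1.78] turn [-0.007  0.001  0.007]
```

Call:
move_arm([
  [[0.5,0.35,0.2,1.0,-0.007,0,0.007],[0.5,0,0,0.7,0,0,0],[0.5,0,0,0,0,0,0],[0.15,0,0,0,0,0,0],[0.15,0,0,0,0,0,0],[0.15,0,0,0,0,0,0],[0.15,0,0,0,0,0,0]],
], force=50)

```text
time_s: 9.8
ee_pos: [488.4, 363.2, 136.1]
ee_rot: [179.7, 0.2, 141.7]
force: [-0.3, 0.5, -1.4]
gripper_width: 21.6
```

Run:
```python
from h import *
need([487.2,362.5,300],down(141.7))
```

```text
t 9.8 pos [488.4 363.2 136.1] rot [179.7   0.2 141.7] q [ 36.  24.  92.  -0.  63. -16.] F [-0.3  0.5 -1.4] g 21.6
shift [ 1.000e-02 -6.000e-02 -1.639e+01] turn [ 0.004  0.003 -0.   ]
```

Call:
move_arm([
  [[0.15,0,0,-2,0,0,0],[0.15,0,0,-3,0,0,0],[0.15,0,0,-4,0,0,0],[0.15,0,0,-4,0,0,0],[0.15,0,0,-4,0,0,0],[0.15,0,0,-3,0,0,0],[0.15,0,0,0,0,0,0]],
])

```text
time_s: 10.68
ee_pos: [486.9, 362.5, 338.9]
ee_rot: [-180.0, 0.0, 141.7]
force: [0.8, -1.3, -2.2]
gripper_width: 21.6
```

Run:
```python
from h import *
y=np.radians(84.8);x=np.r_[np.cos(y),np.sin(y),0]
a=.643*x+np.r_[0,0,-.766]; hole=np.r_[541.2,-81.3,160]
Rd=down(141.7)
# minimal rotation taking tool z from down to a
ax=np.cross([0,0,-1],a);ax/=np.linalg.norm(ax)
Rt=R.from_rotvec(ax*np.radians(40))*Rd
print(Rt.as_euler('xyz',degrees=True).round(1))
need(hole-a*(128+60),Rd); need(hole-a*(128+60),Rt)
```

```text
[144.9 -20.6 148.3]
t 10.675 pos [486.9 362.5 338.9] rot [-180.     0.   141.7] q [ 36.  19.  71.  -0.  90. -16.] F [ 0.8 -1.3 -2.2] g 21.6
shift [-38.38 -41.58   3.54] turn [-0.001  0.001 -0.   ]
t 10.675 pos [486.9 362.5 338.9] rot [-180.     0.   141.7] q [ 36.  19.  71.  -0.  90. -16.] F [ 0.8 -1.3 -2.2] g 21.6
shift [-38.38 -41.58   3.54] turn [-0.585  0.382  0.   ]
```

Call:
move_arm([
  [[0.15,-3.5,-3.8,-0.3,0,0,0],[0.15,-3.5,-3.8,-0.3,0,0,0],[0.15,-3.5,-3.8,-0.3,0,0,0],[0.15,-3.5,-3.8,-0.2,0,0,0],[0.15,-3.5,-3.8,0,0,0,0],[0.15,-3.5,-3.8,0,0,0,0],[0.15,-3.5,-3.8,0,0,0,0],[0.15,-3.5,-3.8,0,0,0,0],[0.15,-3.5,-3.8,0,0,0,0],[0.15,-3.5,-3.8,0,0,0,0],[0.15,0,0,0,0,0,0]],
])

```text
time_s: 12.05
ee_pos: [521.2, -168.1, 326.6]
ee_rot: [-178.6, -1.4, 141.8]
force: [0.4, 0.9, -1.9]
gripper_width: 21.5
```

```bash
cat >> h.py <<'E'
_y=np.radians(84.8);FX=np.r_[np.cos(_y),np.sin(_y),0]
AX=.643*FX+np.r_[0,0,-.766]; HOLE=np.r_[541.2,-81.3,160]
_ax=np.cross([0,0,-1],AX);_ax/=np.linalg.norm(_ax)
RT=R.from_rotvec(_ax*np.radians(40))*down(141.7)
E
python3 - <<'E'
from h import *
need(HOLE-AX*(128+60),RT)
E
```

```text
t 12.05 pos [ 521.2 -168.1  326.6] rot [-178.6   -1.4  141.8] q [-19.  14.  80.  -1.  88. -70.] F [ 0.4  0.9 -1.9] g 21.5
shift [-2.84 -2.03  2.24] turn [-0.608  0.357 -0.009]
```

Call:
move_arm([
  [[0.15,0,0,0,-0.12,0.07,0],[0.15,0,0,0,-0.12,0.07,0],[0.15,0,0,0,-0.12,0.07,0],[0.15,0,0,0,-0.12,0.07,0],[0.15,0,0,0,-0.12,0.07,0],[0.15,0,0,0,0,0,0]],
])

```text
time_s: 12.8
ee_pos: [519.5, -161.7, 318.0]
ee_rot: [144.3, -21.7, 148.1]
force: [-0.4, 0.1, -2.0]
gripper_width: 21.9
```

Run:
```python
from h import *
need(HOLE-AX*(128+40),RT)
```

```text
t 12.8 pos [ 519.5 -161.7  318. ] rot [144.3 -21.7 148.1] q [-38.  23.  80.  34. 101. -90.] F [-0.4  0.1 -2. ] g 21.9
shift [-3.36 -2.42  0.5 ] turn [ 0.011 -0.015 -0.014]
```

Call:
move_arm([
  [[0.15,-1.7,-1.2,0.0,0.011,-0.015,-0.014],[0.15,-1.7,-1.2,0,0,0,0],[0.15,0,0,0,0,0,0]],
])

```text
time_s: 13.18
ee_pos: [533.4, -192.3, 291.3]
ee_rot: [145.2, -20.3, 148.4]
force: [-0.9, -0.3, -2.3]
gripper_width: 21.8
```

Run:
```python
from h import *
need(HOLE-AX*(128+30),RT)
f=grab('wrist');g=grab('side')
a=g['color'][180:300,260:380,::-1]
cv2.imwrite('pics/c2.png',np.hstack([f['color'][:,:,::-1][:,60:560],cv2.resize(a,(300,480))[:, :300]]))
```

```text
t 13.175 pos [ 533.4 -192.3  291.3] rot [145.2 -20.3 148.4] q [-39.  26.  78.  32.  99. -92.] F [-0.9 -0.3 -2.3] g 21.8
shift [ 0.24 -0.05  1.41] turn [-0.006  0.003  0.004]
```

View pics/c2.png

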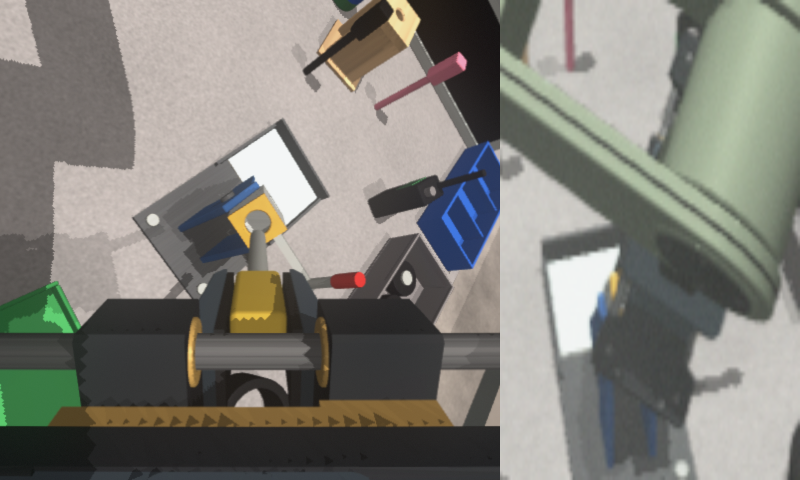

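The view shows the rod tip at about crop pixel (260,235), just in front of the plate's hole at (257,220). I'll measure both in tool axes before pushing.

Run:
```python
from h import *
f=load('wrist');W=cloud(f);H=cv2.cvtColor(f['color'],cv2.COLOR_RGB2HSV).astype(int);h,s,v=H[...,0],H[...,1],H[...,2]
st=monitor.state();Rc=R.from_euler('xyz',st['ee_rot'],degrees=True)
T=Rc.inv().apply((W-st['ee_pos']).reshape(-1,3)).reshape(W.shape)
q=np.zeros(h.shape,bool);q[180:265,280:355]=1
P=T[q&(abs(h-22)<9)&(s>110)&(T[...,2]>130)]
print('plate n',len(P),np.percentile(P,[2,50,98],0).round(1))
c,S,V=P.mean(0),*np.linalg.svd(P-P.mean(0),full_matrices=False)[1:];print('normal',V[2].round(3))
r=cv2.minAreaRect(P[:,:2].astype(np.float32));print([np.round(x,1) for x in r])
q[:]=0;q[220:275,295:340]=1
Q=T[q&(s<60)&(T[...,2]>20)&(T[...,2]<135)&(np.hypot(T[...,0],T[...,1])<20)]
print('rod',len(Q),Q[:,2].max())
for lo in range(20,135,20):
    k=Q[(Q[:,2]>=lo)&(Q[:,2]<lo+20)]
    if len(k): print(lo,len(k),k.mean(0).round(1),np.percentile(k[:,1],[3,97]).round(1),np.percentile(k[:,0],[3,97]).round(1))
```

```text
plate n 1166 [[-19.8 -24.7 170.5]
 [  4.5  -1.  172.1]
 [ 23.7  21.8 201.8]]
normal [-0.913 -0.068 -0.402]
[array([-25.1,  -1.4]), array([66.4, 82.4]), np.float64(57.5)]
rod 657 127.0042995736481
20 64 [ 5.  -0.6 36.5] [-4.7  3.2] [3.6 5.7]
40 199 [ 4.4 -0.8 49.8] [-6.1  4.6] [0.6 5.7]
60 160 [ 4.4 -0.7 69.7] [-6.4  4.7] [0.9 5.8]
80 117 [ 4.6 -0.7 89.1] [-6.1  4.5] [1.3 5.8]
100 96 [  4.8  -0.5 109.3] [-5.2  4.2] [2.7 6. ]
120 21 [  5.1  -0.4 123.2] [-4.3  3.6] [3.6 5.8]
```

Run:
```python
from h import *
f=load('wrist');W=cloud(f);H=cv2.cvtColor(f['color'],cv2.COLOR_RGB2HSV).astype(int);h,s,v=H[...,0],H[...,1],H[...,2]
st=monitor.state();Rc=R.from_euler('xyz',st['ee_rot'],degrees=True)
T=Rc.inv().apply((W-st['ee_pos']).reshape(-1,3)).reshape(W.shape)
q=np.zeros(h.shape,bool);q[180:265,280:355]=1
m=q&(abs(h-22)<9)&(s>110)&(T[...,2]>166)&(T[...,2]<176)
m=cv2.morphologyEx(m.astype(np.uint8),cv2.MORPH_OPEN,np.ones((3,3)))>0
P=T[m]
V=np.linalg.svd(P-P.mean(0),full_matrices=False)[2];print(len(P),'normal',V[2].round(3),P.mean(0).round(1))
print([np.round(x,1) for x in cv2.minAreaRect(P[:,:2].astype(np.float32))])
```

```text
1109 normal [-0.002 -0.009 -1.   ] [  4.8  -1.4 172.1]
[array([ 1.1, -1.4]), array([38.3, 38.2]), np.float64(57.6)]
```

The plate is square-on, 44 mm ahead of the tip, and the rod is off the hole's centre by only (1.1, −0.9) mm. I'll insert it now.

Call:
move_arm([
  [[0.15,0.1,-0.1,0.8,-0.003,0,0],[0.15,0,0,1.0,0,0,0],[0.15,0,0,1.0,0,0,0],[0.15,0,0,1.0,0,0,0],[0.15,0,0,1.0,0,0,0],[0.15,0,0,0.5,0,0,0],[0.15,0,0,0,0,0,0]],
])

```text
time_s: 14.15
ee_pos: [534.7, -154.0, 250.0]
ee_rot: [145.0, -20.2, 148.5]
force: [0.6, 0.3, -1.9]
gripper_width: 21.8
```

Run:
```python
from h import *
y=R.from_euler('xyz',[145.2,-20.3,148.4],degrees=True);p0=np.r_[533.4,-192.3,291.3]
h=p0+y.apply([1.1,-.9,172]);print('hole',h)
need(h-AX*(128-71),RT)
```

```text
hole [541.6832149  -83.01214287 158.73464768]
t 14.15 pos [ 534.7 -154.   250. ] rot [145.  -20.2 148.5] q [-37.  25.  85.  33.  93. -94.] F [ 0.6  0.3 -1.9] g 21.8
shift [-0.25 -0.29  5.88] turn [-0.003  0.003  0.007]
```

Call:
move_arm([
  [[0.15,-0.2,-0.25,0.8,0,0,0.005],[0.15,0,0,0.6,0,0,0],[0.15,0,0,0.5,0,0,0],[0.15,0,0,0.5,0,0,0],[0.15,0,0,0.5,0,0,0]],
])

```text
time_s: 14.78
ee_pos: [537.9, -140.4, 228.4]
ee_rot: [145.1, -19.9, 148.2]
force: [-2.6, -6.8, 6.3]
gripper_width: 21.8
```

Run:
```python
from h import *
need(np.r_[541.7,-83,158.7]-AX*(128-71),RT)
```

```text
t 14.775 pos [ 537.9 -140.4  228.4] rot [145.1 -19.9 148.2] q [-35.  25.  88.  34.  89. -95.] F [-2.6 -6.8  6.3] g 21.8
shift [ 0.11 -0.13  3.33] turn [-0.003  0.011  0.005]
```

Call:
move_arm([
  [[0.15,0.1,-0.1,0.6,0,0.01,0],[0.15,0,0,0.5,0,0,0],[0.15,0,0,0.5,0,0,0],[0.15,0,0,0.5,0,0,0],[0.15,0,0,0.5,0,0,0],[0.15,0,0,0.5,0,0,0]],
])

```text
time_s: 15.52
ee_pos: [539.4, -125.9, 211.5]
ee_rot: [145.1, -19.5, 148.4]
force: [-0.7, -0.3, -1.0]
gripper_width: 21.7
```

Run:
```python
from h import *
need(np.r_[541.7,-83,158.7]-AX*(128-76),RT)
f=grab('scene');cv2.imwrite('pics/d1.png',cv2.resize(f['color'][190:330,220:400,::-1],(720,560),interpolation=cv2.INTER_CUBIC))
```

```text
t 15.525 pos [ 539.4 -125.9  211.5] rot [145.1 -19.5 148.4] q [-34.  25.  91.  34.  86. -96.] F [-0.7 -0.3 -1. ] g 21.7
shift [ 0.11 -0.17  1.6 ] turn [-0.005  0.014  0.013]
```

View pics/d1.png

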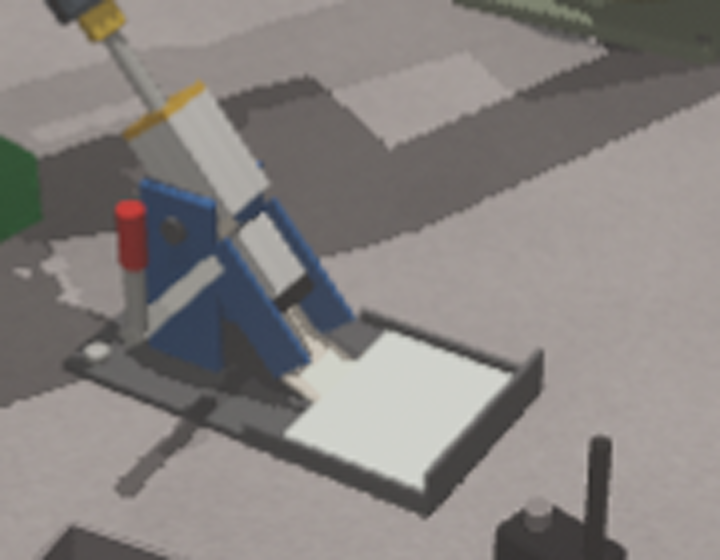

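The plug has left the tube and is sliding down the chute (crop 275,250). I'm withdrawing the drift.

Call:
move_arm([
  [[0.15,0.1,-0.15,-1,0,0.01,0.01],[0.15,0,0,-1.5,0,0,0],[0.15,0,0,-2,0,0,0],[0.15,0,0,-2,0,0,0],[0.15,0,0,-2,0,0,0],[0.15,0,0,-2,0,0,0],[0.15,0,0,0,0,0,0]],
])

```text
time_s: 16.45
ee_pos: [531.6, -197.9, 296.4]
ee_rot: [145.2, -20.3, 148.2]
force: [0.5, 0.4, -1.5]
gripper_width: 21.8
```

Run:
```python
from h import *
need(np.r_[541.7,-83,158.7]-AX*(128+40),RT)
need([487.4,362.7,345],down(141.7))
f=grab('scene');cv2.imwrite('pics/d2.png',cv2.resize(f['color'][190:330,220:400,::-1],(720,560),interpolation=cv2.INTER_CUBIC))
```

```text
t 16.45 pos [ 531.6 -197.9  296.4] rot [145.2 -20.3 148.2] q [-40.  26.  77.  32. 100. -92.] F [ 0.5  0.4 -1.5] g 21.8
shift [ 0.03 -0.03  1.16] turn [-0.005  0.005  0.002]
t 16.45 pos [ 531.6 -197.9  296.4] rot [145.2 -20.3 148.2] q [-40.  26.  77.  32. 100. -92.] F [ 0.5  0.4 -1.5] g 21.8
shift [32.95 33.22 31.57] turn [ 0.58  -0.376  0.001]
```

View pics/d2.png

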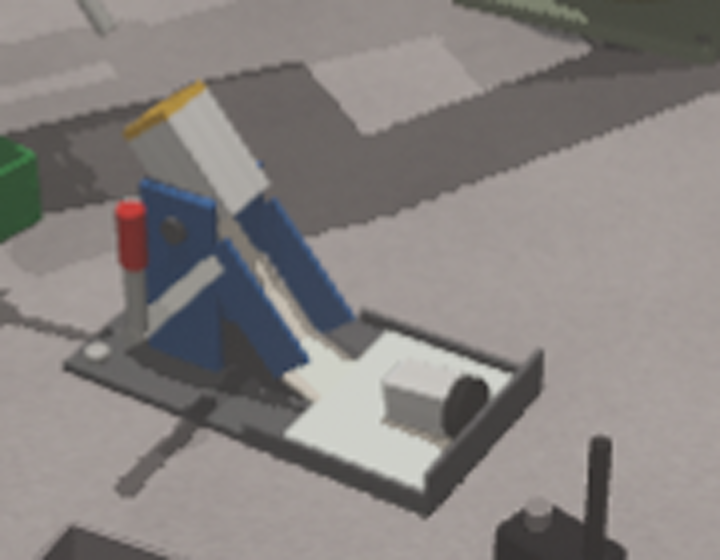

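The plug is lying in the tray (crop 430,400), foot towards the end lip. Next I turn the drift upright and return it to the rack.

Call:
move_arm([
  [[0.15,0,0,-1,0.116,-0.075,0],[0.15,0,0,-1,0.116,-0.075,0],[0.15,0,0,-1,0.116,-0.075,0],[0.15,0,0,-1,0.116,-0.075,0],[0.15,0,0,-1,0.116,-0.075,0],[0.15,0,0,-1,0,0,0],[0.15,0,0,0,0,0,0]],
])

```text
time_s: 17.38
ee_pos: [527.3, -213.9, 346.8]
ee_rot: [-179.2, -0.4, 141.9]
force: [-0.1, -0.8, -2.1]
gripper_width: 21.8
```

Run:
```python
from h import *
need([487.4,362.7,355],down(141.7))
```

```text
t 17.375 pos [ 527.3 -213.9  346.8] rot [-179.2   -0.4  141.9] q [-23.  15.  75.  -1.  90. -75.] F [-0.1 -0.8 -2.1] g 21.8
shift [38.76 42.88 -1.1 ] turn [-0.013 -0.007  0.003]
```

Call:
move_arm([
  [[0.15,3.7,4.1,-0.3,-0.013,-0.007,0],[0.15,3.7,4.1,-0.4,0,0,0],[0.15,3.7,4.1,-0.4,0,0,0],[0.15,3.7,4.1,-0.4,0,0,0],[0.15,3.7,4.1,-0.3,0,0,0],[0.15,3.7,4.1,0,0,0,0],[0.15,3.7,4.1,0,0,0,0],[0.15,3.7,4.1,0,0,0,0],[0.15,3.7,4.1,0,0,0,0],[0.15,3.0,3.5,0,0,0,0],[0.15,0,0,0,0,0,0],[0.15,0,0,0,0,0,0]],
])

```text
time_s: 18.88
ee_pos: [498.8, 333.7, 353.4]
ee_rot: [-179.2, -1.9, 140.4]
force: [-0.2, 0.1, -0.8]
gripper_width: 22.0
```

Run:
```python
from h import *
need([487.4,362.7,300],down(141.7))
```

```text
t 18.875 pos [498.8 333.7 353.4] rot [-179.2   -1.9  140.4] q [ 32.  19.  69.   2.  93. -19.] F [-0.2  0.1 -0.8] g 22.0
shift [2.54 1.58 5.41] turn [-0.013 -0.033 -0.022]
```

Call:
move_arm([
  [[0.15,1.3,0.8,0,-0.013,-0.033,-0.022],[0.15,1.2,0.8,0,0,0,0],[0.15,0,0,1.5,0,0,0],[0.15,0,0,2.5,0,0,0],[0.15,0,0,1.5,0,0,0],[0.15,0,0,0,0,0,0]],
])

```text
time_s: 19.62
ee_pos: [491.2, 355.5, 293.8]
ee_rot: [-179.6, -0.1, 141.2]
force: [0.4, 0.8, -2.3]
gripper_width: 22.1
```

Run:
```python
from h import *
need([488,363,262],down(141.7))
f=grab('wrist','w3');W=cloud(f)
st=monitor.state();Rc=R.from_euler('xyz',st['ee_rot'],degrees=True)
T=Rc.inv().apply((W-st['ee_pos']).reshape(-1,3)).reshape(W.shape)
Q=T[(T[...,2]>20)&(T[...,2]<128)&(np.hypot(T[...,0],T[...,1])<15)]
for lo in (20,60,100):
    k=Q[(Q[:,2]>=lo)&(Q[:,2]<lo+25)]
    if len(k): print(lo,len(k),k.mean(0).round(1),np.percentile(k[:,1],[3,97]).round(1),np.percentile(k[:,0],[3,97]).round(1))
print(Q[:,2].max())
```

```text
t 19.625 pos [491.2 355.5 293.8] rot [-1.796e+02 -1.000e-01  1.412e+02] q [ 35.  19.  77.   0.  84. -16.] F [ 0.4  0.8 -2.3] g 22.1
shift [0.71 0.4  3.18] turn [-0.006 -0.002 -0.009]
20 139 [ 5.6 -0.2 38.3] [-4.9  4.7] [3.6 6.6]
60 192 [ 5.3 -0.4 71.8] [-5.9  5.2] [1.7 6.8]
100 126 [  5.4  -0.6 111.8] [-6.   5.2] [1.3 6.9]
125.88600584635147
```

View pics/w3.png

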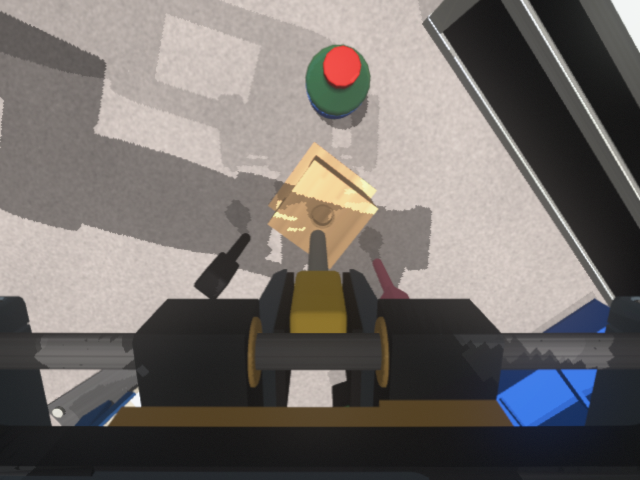

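Run:
```python
from h import *
f=load('wrist');W=cloud(f);z=W[...,2]
P=W[190:232,300:342].reshape(-1,3);P=P[P[:,2]<100];print(len(P))
g=f['color'][195:235,295:345,::-1]
m=(z[190:232,300:342]<112);ys,xs=np.nonzero(m);print('lowdepth centroid',xs.mean()+300,ys.mean()+190,len(xs)) if m.any() else 0
C=cv2.cvtColor(f['color'],cv2.COLOR_RGB2HSV)[198:230,302:342];V=C[...,2];mm=V<np.median(V)-25;ys,xs=np.nonzero(mm);print('dark',xs.mean()+302,ys.mean()+198,len(xs),xs.min()+302,xs.max()+302,ys.min()+198,ys.max()+198)
M=cv2.Rodrigues(np.array(f['rvec'],float))[0];c=-M.T@np.array(f['tvec']).reshape(3)
for uv in ((321,214),(321.5,215)):
    p=cv2.undistortPoints(np.array([[uv]],float),f['camera_matrix'],np.array(f['dist_coeffs'])).ravel();d=M.T@np.r_[p,1];print(uv,(c+d*(118-c[2])/d[2]).round(1))
cv2.imwrite('pics/e.png',cv2.resize(f['color'][190:250,280:360,::-1],(640,480),interpolation=cv2.INTER_CUBIC))
```

```text
254
lowdepth centroid 321.7319587628866 215.02061855670104 291
dark 320.13868613138686 214.47445255474452 274 310 331 204 225
(321, 214) [485.5 363.1 118. ]
(321.5, 215) [486.5 362.9 118. ]
```

View pics/e.png

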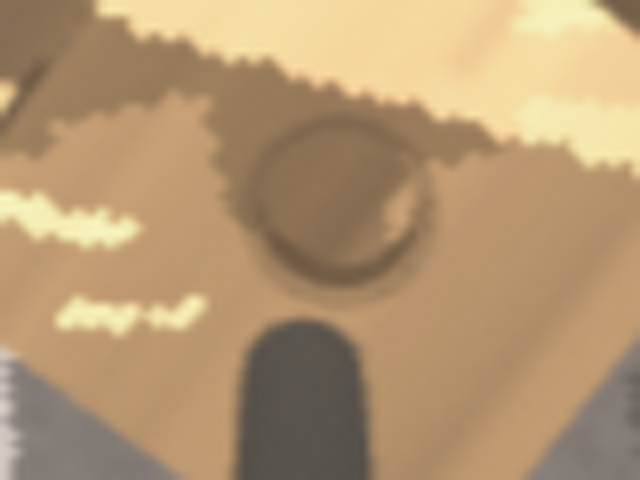

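The crop shows the rack hole centred at full-image (322.8,215.7), which gives (487.2, 362.6), in line with the first measurement. I'm aligning over it and lowering.

Call:
move_arm([
  [[0.15,0.7,0.35,0,-0.006,-0.002,-0.009],[0.15,0,0,0,0,0,0],[0.15,0,0,1.2,0,0,0],[0.15,0,0,1.0,0,0,0],[0.15,0,0,0,0,0,0]],
])

```text
time_s: 20.3
ee_pos: [488.7, 364.0, 273.1]
ee_rot: [179.7, 0.1, 141.7]
force: [-0.1, 0.4, -1.6]
gripper_width: 22.0
```

Run:
```python
from h import *
need([488,362.6,252],down(141.7))
```

```text
t 20.3 pos [488.7 364.  273.1] rot [1.797e+02 1.000e-01 1.417e+02] q [ 36.  20.  79.  -0.  81. -16.] F [-0.1  0.4 -1.6] g 22.0
shift [-0.02 -0.16  2.11] turn [0.005 0.002 0.001]
```

Call:
move_arm([
  [[0.15,0,-0.13,0.5,0.005,0,0],[0.15,0,0,0.8,0,0,0],[0.15,0,0,0.6,0,0,0],[0.15,0,0,0,0,0,0]],
])

```text
time_s: 20.8
ee_pos: [488.0, 362.8, 252.5]
ee_rot: [-180.0, 0.1, 141.7]
force: [0.2, 0.3, -0.6]
gripper_width: 21.4
```

Run:
```python
from h import *
need([488,362.6,137],down(141.7))
```

```text
t 20.8 pos [488.  362.8 252.5] rot [-1.800e+02  1.000e-01  1.417e+02] q [ 36.  20.  81.  -0.  79. -16.] F [ 0.2  0.3 -0.6] g 21.4
shift [ 1.000e-02 -1.000e-02  1.155e+01] turn [-0.     0.002  0.   ]
```

Call:
move_arm([
  [[0.15,0,0,0.7,0,0,0],[0.15,0,0,0.8,0,0,0],[0.15,0,0,0.8,0,0,0],[0.15,0,0,0.5,0,0,0],[0.15,0,0,0,0,0,0]],
])

```text
time_s: 21.42
ee_pos: [488.0, 362.7, 222.4]
ee_rot: [-180.0, 0.1, 141.7]
force: [-0.6, 0.3, -1.7]
gripper_width: 21.6
```

Run:
```python
from h import *
need([488,362.6,137],down(141.7))
```

```text
t 21.425 pos [488.  362.7 222.4] rot [-1.800e+02  1.000e-01  1.417e+02] q [ 36.  21.  84.  -0.  75. -16.] F [-0.6  0.3 -1.7] g 21.6
shift [ 0.01 -0.01  8.54] turn [-0.001  0.002  0.   ]
```

It's in the hole with no contact. Continuing down to about 2 mm above seat.

Call:
move_arm([
  [[0.15,0,0,1.0,0,0,0],[0.15,0,0,1.2,0,0,0],[0.15,0,0,1.2,0,0,0],[0.15,0,0,1.2,0,0,0],[0.15,0,0,1.2,0,0,0],[0.15,0,0,1.0,0,0,0],[0.15,0,0,0.6,0,0,0],[0.15,0,0,0,0,0,0]],
])

```text
time_s: 22.42
ee_pos: [487.9, 362.5, 142.6]
ee_rot: [-179.9, 0.1, 141.7]
force: [0.1, -0.8, -1.4]
gripper_width: 21.7
```

Run:
```python
from h import *
need([488,362.6,136.5],down(141.7))
```

```text
t 22.425 pos [487.9 362.5 142.6] rot [-1.799e+02  1.000e-01  1.417e+02] q [ 36.  24.  91.  -0.  65. -16.] F [ 0.1 -0.8 -1.4] g 21.7
shift [0.   0.01 0.61] turn [-0.001  0.001  0.   ]
```

Call:
move_arm([
  [[0.15,0,0,0.4,0,0,0],[0.15,0,0,0.2,0,0,0],[0.15,0,0,0,0,0,0],[0.3,0,0,0,0,0,0],[0.5,0,0,0,0,0,0],[0.5,0,0,0,0,0,0],[0.5,0,0,-2,0,0,0],[0.5,0,0,-4,0,0,0],[0.5,0,0,-4,0,0,0],[0.5,0,0,-4,0,0,0],[0.5,0,0,0,0,0,0]],
])

```text
time_s: 23.8
ee_pos: [488.7, 363.3, 283.0]
ee_rot: [179.8, 0.2, 141.7]
force: [0.3, 0.3, -1.3]
gripper_width: 45.7
```

Run:
```python
from h import *
f=grab('wrist','w4');W=cloud(f);z=W[...,2]
m=(z>155)&(z<182)&(abs(W[...,0]-487)<30)&(abs(W[...,1]-362)<30)
P=W[m];print(len(P),np.median(P,0),[np.round(x,1) for x in cv2.minAreaRect(P[P[:,2]>165][:,:2].astype(np.float32))] if len(P) else 0)
f=grab('scene');W=cloud(f);H=cv2.cvtColor(f['color'],cv2.COLOR_RGB2HSV).astype(int)
# plug: points above tray floor
q=(abs(W[...,0]-556)<58)&(W[...,1]>36)&(W[...,1]<130)&(W[...,2]>14)&(W[...,2]<70)
P=W[q];v=H[...,2][q]
for n,k in(('light',v>120),('dark',v<70)):
    if k.sum()>3:
        p=P[k];print(n,k.sum(),p.mean(0).round(1),np.percentile(p,[3,97],0).round(),[np.round(x,1) for x in cv2.minAreaRect(p[:,:2].astype(np.float32))])
need([556,80,300],down(174.8))
```

```text
941 [486.88466455 364.73776159 170.16156683] [array([488.1, 363.7]), array([21.8, 21.7]), np.float64(51.6)]
light 255 [564.6  91.1  33.3] [[545.  70.  16.]
 [576. 122.  45.]] [array([569.1,  87.1]), array([79. , 74.1]), np.float64(84.7)]
dark 119 [574.7 121.8  31.6] [[549. 114.  15.]
 [611. 129.  46.]] [array([579.7, 120.8]), array([68.6, 17.7]), np.float64(5.4)]
t 23.9 pos [487.2 362.2 279. ] rot [-179.8    0.   141.7] q [ 36.  20.  78.  -0.  82. -16.] F [-0.5  0.6 -0. ] g 45.2
shift [-22.89 -17.9   -2.01] turn [-0.004 -0.    -0.577]
```

The drift is seated (handle top at z 170.2, as at the start). Now the plug.

Call:
move_arm([
  [[0.8,-3.7,-2.9,-0.2,0,0,0],[0.8,-3.7,-2.9,-0.2,0,0,0],[0.8,-3.7,-2.9,-0.2,0,0,0],[0.8,-3.7,-2.9,-0.2,0,0,0],[0.8,-3.7,-2.9,-0.2,0,0,0],[0.8,-3.7,-2.9,0,0,0,0],[0.8,0,0,0,0,0,-0.145],[0.8,0,0,0,0,0,-0.145],[0.8,0,0,0,0,0,-0.145],[0.8,0,0,0,0,0,-0.14],[0.8,0,0,0,0,0,0]],
])

```text
time_s: 25.28
ee_pos: [547.4, 76.9, 268.1]
ee_rot: [-179.1, -2.3, 175.6]
force: [-0.5, -0.0, -0.8]
gripper_width: 72.5
```

Run:
```python
from h import *
f=grab('wrist','w5');W=cloud(f);H=cv2.cvtColor(f['color'],cv2.COLOR_RGB2HSV).astype(int)
q=(abs(W[...,0]-556)<55)&(W[...,1]>40)&(W[...,1]<121)&(W[...,2]>16)&(W[...,2]<70)
q=cv2.morphologyEx(q.astype(np.uint8),cv2.MORPH_OPEN,np.ones((3,3)))>0
P=W[q];v=H[...,2][q];ys,xs=np.nonzero(q);print(len(P),xs.min(),xs.max(),ys.min(),ys.max())
print('all',[np.round(x,1) for x in cv2.minAreaRect(P[:,:2].astype(np.float32))])
for n,k in(('light',v>110),('dark',v<80)):
    if k.sum()>3:
        p=P[k];print(n,k.sum(),p.mean(0).round(1),np.percentile(p,[3,97],0).round(),[np.round(x,1) for x in cv2.minAreaRect(p[:,:2].astype(np.float32))])
need([556,80,300],down(174.8))
```

```text
1446 316 365 213 248
all [array([561.1,  95.4]), array([50.7, 36.1]), np.float64(89.2)]
light 1105 [558.1  92.1  37.9] [[545.  72.  31.]
 [572. 112.  42.]] [array([558.6,  92.8]), array([43.8, 36.1]), np.float64(82.8)]
dark 256 [560.9 117.   43.6] [[545. 112.  34.]
 [577. 121.  48.]] [array([561.2, 116.4]), array([ 8.5, 35.8]), np.float64(88.6)]
t 25.325 pos [547.4  76.9 268.1] rot [-179.1   -2.3  175.6] q [  7.  16.  85.  -0.  81. -78.] F [-0.8 -0.5 -0.2] g 73.1
shift [-0.71  0.32 -3.23] turn [-0.017 -0.039  0.014]
```

View pics/w5.png

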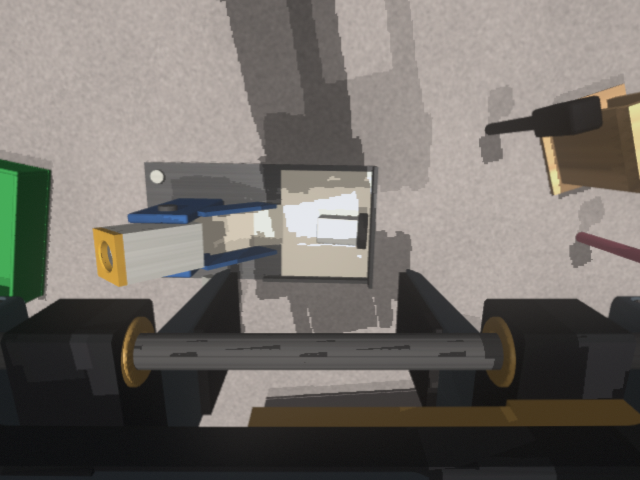

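The wrist view shows the plug lying in the tray at (340,230). Its foot is against the end lip at (363,230) and its axis is along the chute. I'll turn the jaws across the shank.

Call:
move_arm([
  [[0.6,0,0,0,-0.017,-0.039,0.17],[0.6,0,0,0,0,0,0.17],[0.6,0,0,0,0,0,0.17],[0.6,0,0,0,0,0,0.17],[0.6,0,0,0,0,0,0.17],[0.6,0,0,0,0,0,0.17],[0.6,0,0,0,0,0,0.17],[0.6,0,0,0,0,0,0.17],[0.6,0,0,0,0,0,0.17],[0.6,0,0,0,0,0,0]],
])

```text
time_s: 26.58
ee_pos: [543.7, 77.1, 260.5]
ee_rot: [-179.3, 0.3, 83.9]
force: [-0.0, 0.4, -0.1]
gripper_width: 54.5
```

Run:
```python
from h import *
need([558.6,88,150],down(87))
```

```text
t 26.575 pos [543.7  77.1 260.5] rot [-179.3    0.3   83.9] q [ 7. 15. 88. -0. 78. 13.] F [-0.   0.4 -0.1] g 54.5
shift [ 1.3   1.5  11.03] turn [-0.012  0.005 -0.055]
```

Call:
move_arm([
  [[0.6,1.3,1.5,1,-0.012,0.005,-0.055],[0.6,0,0,3,0,0,0],[0.6,0,0,4,0,0,0],[0.6,0,0,3,0,0,0],[0.6,0,0,0,0,0,0]],
])

```text
time_s: 27.2
ee_pos: [560.0, 88.9, 146.6]
ee_rot: [-180.0, -0.0, 87.7]
force: [-0.5, 0.2, 1.1]
gripper_width: 55.0
```

Run:
```python
from h import *
need([558.6,88,15],down(87))
```

```text
t 27.2 pos [560.   88.9 146.6] rot [-180.    -0.    87.7] q [ 8. 20. 97.  0. 63. 10.] F [-0.5  0.2  1.1] g 55.0
shift [-0.1  -0.14 13.16] turn [-0.    -0.     0.012]
```

Call:
move_arm([
  [[0.6,-0.1,-0.14,2,0,0,0.01],[0.6,0,0,3,0,0,0],[0.6,0,0,3,0,0,0],[0.6,0,0,2,0,0,0],[0.6,0,0,1,0,0,0],[0.6,0,0,0,0,0,0]],
])

```text
time_s: 27.95
ee_pos: [566.0, 89.1, 42.2]
ee_rot: [179.1, -0.2, 87.4]
force: [-0.1, 0.8, -0.2]
gripper_width: 55.0
```

Run:
```python
from h import *
need([558.6,88,15],down(87))
```

```text
t 27.95 pos [566.   89.1  42.2] rot [179.1  -0.2  87.4] q [  8.  27. 104.   0.  49.  10.] F [-0.1  0.8 -0.2] g 55.0
shift [-0.15 -0.78  2.71] turn [ 0.015 -0.003  0.007]
```

Call:
move_arm([
  [[0.6,-0.1,-0.75,0,0.015,0,0.007],[0.6,0,0,1.2,0,0,0],[0.6,0,0,1.0,0,0,0],[0.6,0,0,0.3,0,0,0],[0.6,0,0,0,0,0,0],[0.2,0,0,0,0,0,0],[0.2,0,0,0,0,0,0],[0.2,0,0,0,0,0,0],[0.2,0,0,0,0,0,0]],
], force=30)

```text
time_s: 29.08
ee_pos: [560.0, 88.7, 18.2]
ee_rot: [179.8, -0.2, 87.0]
force: [-0.2, 0.3, -1.4]
gripper_width: 26.7
```

Gripped at 26.7 mm (the shank is 27). Lifting.

Call:
move_arm([
  [[0.2,0,0,-2,0,0,0],[0.2,0,0,-4,0,0,0],[0.2,0,0,-5,0,0,0],[0.2,0,0,-5,0,0,0],[0.2,0,0,-5,0,0,0],[0.2,0,0,-3,0,0,0],[0.2,0,0,0,0,0,0]],
])

```text
time_s: 29.95
ee_pos: [557.9, 87.7, 264.1]
ee_rot: [180.0, -0.2, 87.0]
force: [0.5, 0.1, -0.1]
gripper_width: 26.6
```

Run:
```python
from h import *
need([526,-308,260],down(73.5))
```

```text
t 29.95 pos [557.9  87.7 264.1] rot [180.   -0.2  87. ] q [ 8. 16. 86.  0. 78. 11.] F [ 0.5  0.1 -0.1] g 26.6
shift [-39.68  -1.12   0.28] turn [ 0.    -0.003  0.236]
```

Call:
move_arm([
  [[0.2,-5.3,-0.2,-0.2,0,0,0],[0.2,-5.3,-0.2,-0.2,0,0,0],[0.2,-5.3,-0.2,-0.2,0,0,0],[0.2,-5.3,-0.2,0,0,0,0],[0.2,-5.3,-0.2,0,0,0,0],[0.2,-5.3,-0.2,0,0,0,0],[0.2,-5.0,0,0,0,0,0],[0.2,0,0,0,0,0,0.12],[0.2,0,0,0,0,0,0.11],[0.2,0,0,0,0,0,0]],
])

```text
time_s: 31.2
ee_pos: [518.1, -288.2, 244.2]
ee_rot: [-178.0, -0.4, 73.6]
force: [0.6, 0.5, -1.2]
gripper_width: 26.8
```

Run:
```python
from h import *
need([526,-308,130],down(73.5))
f=grab('wrist','w6')
W=cloud(f);H=cv2.cvtColor(f['color'],cv2.COLOR_RGB2HSV).astype(int)
m=(abs(H[...,0]-65)<15)&(H[...,1]>100)&(abs(W[...,2]-50)<4);P=W[m];print(len(P),[np.round(x,1) for x in cv2.minAreaRect(P[:,:2].astype(np.float32))])
```

```text
t 31.2 pos [ 518.1 -288.2  244.2] rot [-178.    -0.4   73.6] q [-30.  20.  83.  -0.  79. -14.] F [ 0.6  0.5 -1.2] g 26.8
shift [-1.74  1.72 11.36] turn [-0.036 -0.006  0.001]
1744 [array([ 527.8, -301.9]), array([130.1, 149.4]), np.float64(73.1)]
```

View pics/w6.png

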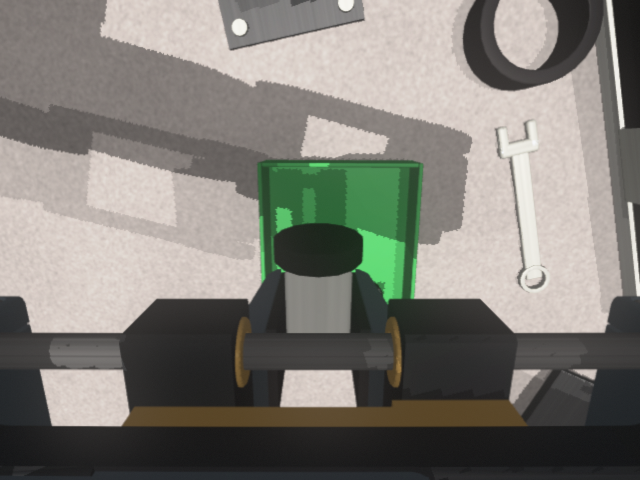

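The plug is in the gripper (318,300), above the empty part of the bin, whose far wall is at row 162. Lowering.

Call:
move_arm([
  [[0.2,-1.7,1.7,1,-0.036,-0.006,0],[0.2,0,0,3,0,0,0],[0.2,0,0,4,0,0,0],[0.2,0,0,3,0,0,0],[0.2,0,0,0,0,0,0]],
])

```text
time_s: 31.88
ee_pos: [528.8, -307.0, 127.3]
ee_rot: [-179.8, -0.1, 74.3]
force: [-1.0, 0.6, 0.8]
gripper_width: 26.8
```

Run:
```python
from h import *
need([526,-308,17],down(73.5))
```

```text
t 31.875 pos [ 528.8 -307.   127.3] rot [-1.798e+02 -1.000e-01  7.430e+01] q [-31.  25.  92.   0.  63. -16.] F [-1.   0.6  0.8] g 26.8
shift [-0.19 -0.21 11.03] turn [-0.003 -0.002  0.013]
```

Call:
move_arm([
  [[0.2,-0.2,-0.4,2,0,0,0.01],[0.2,0,0,2.5,0,0,0],[0.2,0,0,2.5,0,0,0],[0.2,0,0,1.5,0,0,0],[0.2,0,0,0,0,0,0]],
])

```text
time_s: 32.5
ee_pos: [528.7, -309.0, 46.3]
ee_rot: [179.5, 0.1, 74.0]
force: [-0.2, 0.3, -0.4]
gripper_width: 26.8
```

Run:
```python
from h import *
need([526,-308,17],down(73.5))
```

```text
t 32.5 pos [ 528.7 -309.    46.3] rot [1.795e+02 1.000e-01 7.400e+01] q [-31.  30.  98.   0.  52. -15.] F [-0.2  0.3 -0.4] g 26.8
shift [ 0.03 -0.31  2.93] turn [0.008 0.001 0.009]
```

Call:
move_arm([
  [[0.2,0,-0.3,1.2,0.008,0,0.009],[0.2,0,0,1.2,0,0,0],[0.2,0,0,0.5,0,0,0],[0.2,0,0,0,0,0,0],[0.45,0,0,0,0,0,0],[0.6,0,0,0,0,0,0],[0.6,0,0,0,0,0,0],[0.6,0,0,-2,0,0,0],[0.6,0,0,-4,0,0,0],[0.6,0,0,-5,0,0,0],[0.6,0,0,-5,0,0,0],[0.6,0,0,0,0,0,0]],
])

```text
time_s: 34.0
ee_pos: [527.5, -308.9, 184.1]
ee_rot: [179.6, 0.2, 73.5]
force: [-0.0, -0.4, -1.1]
gripper_width: 54.4
```

Run:
```python
from h import *
need([526,-308,200],down(73.5))
for n in('side','scene'):
    f=grab(n,n+'_end');W=cloud(f);H=cv2.cvtColor(f['color'],cv2.COLOR_RGB2HSV).astype(int)
    B=(W-np.array([520.5,-326,0])).reshape(-1,3)@R.from_euler('z',-16.6,degrees=True).as_matrix()
    B=B.reshape(W.shape)
    m=(abs(B[...,0])<70)&(abs(B[...,1])<84)&(B[...,1]>-20)&(B[...,2]>7)&(B[...,2]<90)&(H[...,1]<90)
    P=B[m];d=P[H[...,2][m]<70]
    if len(P): print(n,len(P),np.percentile(P,[5,50,95],0).round(),'dark',len(d),np.median(d,0).round() if len(d) else '')
    h,s=H[...,0],H[...,1]
    k=((h<8)|(h>172))&(s>140)&(abs(W[...,0]-640)<60)&(abs(W[...,1]+35)<40)&(abs(W[...,2]-150)<40);print('knob',W[k].mean(0).round(1))
a=load('side')['color'];b=load('scene')['color']
cv2.imwrite('pics/end.png',np.hstack([cv2.resize(a[130:430,210:450,::-1],(400,500)),cv2.resize(b[190:340,120:520,::-1][:, 0:120],(400,500))]))
```

```text
t 34.0 pos [ 527.5 -308.9  184.1] rot [179.6   0.2  73.5] q [-31.  22.  88.  -0.  69. -15.] F [-0.  -0.4 -1.1] g 54.4
shift [ 0.04 -0.16 -1.59] turn [0.006 0.003 0.   ]
side 412 [[-57.  -1.   7.]
 [ -1.  26.  32.]
 [ 16.  83.  41.]] dark 42 [-0. 43. 40.]
knob [nan nan nan]
scene 250 [[-67.   3.  12.]
 [  9.  31.  32.]
 [ 18.  55.  43.]] dark 90 [ 5. 50. 33.]
knob [657.1 -34.  160.2]<stdin>:11: RuntimeWarning: Mean of empty slice.
  ret = um.true_divide(
```

Run:
```python
from h import *
W=cloud(load('scene'));m=(W[...,2]>125)&(abs(W[...,0]-487)<30)&(abs(W[...,1]-362)<30)
print('drift handle',m.sum(),np.nanmedian(W[m],0).round(1),np.nanpercentile(W[m][:,2],98).round(1))
print(job.job_done())
```

```text
drift handle 288 [494.3 365.1 154.4] 172.3
the job is handed in; nothing more can be done
None
```

The job is handed in at about 34 s of the 72 s allowed: keeper bolt pulled, plug driven out into the tray, drift back in its rack hole, plug in the green bin.

- **Keeper bolt:** I pulled it to its stop. The knob moved from x = 612 to 657 mm, about 43 mm out, and the scene camera still showed it there at the end. In the side camera the knob could not be found in the last check.
- **Push:** I pushed the plug with the yellow drift at roughly 10 N. The pictures showed it leaving the tube and then lying in the tray.
- **Drift:** It is seated in the rack hole. After release the wrist camera put the handle top at 170.2 mm, against 169.9 mm at the start, with its centre within about 1.5 mm of the hole. A last depth check still showed it there.
- **Plug:** By depth measurement it lies in the empty part of the bin, with its foot at about y = +50 mm and z below 45 mm in the bin's frame. I could not view a final picture because the 12-picture limit had been reached.
- **Bystanders:** I did not check the tape, wrench, bottle or radio again at the end. I saw no sign that the arm touched them.

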